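# Press a bush home with the bench locking pliers and release them

## Robot

A 6-joint arm with a two-finger parallel gripper is mounted at the origin on the work surface. World frame = base frame: x ahead of the robot, y to its left, z up, the work surface at z = 0. Lengths are in m, angles in rad, forces in N, time in s.
With the tool pointing down it reaches from about 0.225 to 0.875 m from the base axis. Payload 3.4 kg.
Tool frame: the origin (TCP) lies midway between the tips of the shut fingers; the grasp point (between the pads) lies 19 mm behind it; z points along the fingers, y is the line along which they close (so a half turn about z gives the same grasp; the last joint's range is limited). The gripper opens to 85 mm and grips with 20 to 120 N. Pads are 22 mm wide; open, the fingers measure 114 mm over their backs; the gripper's body (76 mm by 85 mm) begins 54 mm behind the grasp point. The pads swing forward as they close: fully open they stand 13 mm farther back than shut.
Start: joints at [-1.23, 0.276, 1.505, -0, 1.361, -0.121], TCP at [0.256, -0.515, 0.198] pointing down, gripper open.
Joint ranges: [-2.89, 2.89], [-0.75, 2.08], [0.22, 2.7], [-1.18, 4.32], [0.11, 2.71], [-2.7, 2.7]. Speed limits (rad/s): [2.57, 2.57, 3.14, 3.14, 3.14, 3.14].

## Interface

Orientations are given as a unit quaternion [w, x, y, z].
In Python, from rig import * gives the robot as it stands.
- The arm moves only by the tool apply_moves, never from a script. Its argument "steps" is one flat list of numbers, 4 for each row, row after row: the shift along the world's x, y, z in cm, then the turn about the world's z in degrees. A call has 1 to 8 rows; each row is the pose to reach, as a shift and turn from the pose commanded when the call began; what a row does not reach only later rows make up. A row lasts 1/12 s, in which the tool goes at most 41.7 mm and 7.16 degrees, less where a joint would pass 70% of its speed; a pose out of reach is approached as far as the arm can. A call with a gripper value outside its range is refused whole. "jaw" is the closure in counts, from 0 (fully open) to 255 (shut), set as the call begins (left out, the last holds). The fingers move at their own pace and stop on an object; "newtons" is the grip in N (left out, the last holds). Time passes only in rows, so rows that repeat a pose let the fingers close. It gives the time, the measured TCP pose, the force, the opening and the grip force at its end, in the units of the state.
- get_state(): the state, without advancing time (a new reading comes with each control period).
- get_image(name): name is "scene" or "side" or "wrist"; returns the picture (480x640x3 uint8, red, green, blue); there is no depth.
- calibration(name): a dict with "fx", "fy", "cx", "cy" (pixels), "xyz" and "rotation" of the camera in the world. Camera axes: x right, y up, looking along -z (the intrinsics and any distortion apply to the point x, -y, -z); pixel columns grow to the right and rows downward; lengths in m; the calibration is good to about 2 mm. A picture is of the moment at which its call begins: read the wrist's pose just before it. calibration takes no time and is no camera call; for the wrist camera it gives the pose at the moment of the call.
- sign_off(): hands the job in; it is judged then, once.
The state is a dict: "clock": time; "qpos": joint angles; "qd": joint speeds; "effort": joint torques, N m; "position": TCP position; "ee_rot": TCP orientation; "contact_force": force on the tool from outside, world axes, zero at the start; "moment": the same for the moment, N m; "width": finger opening in m; "gripper_force": force on a finger pad.
Only numpy, scipy, OpenCV 4.12 (cv2) and the standard library are available. Lean on these libraries where they do the work, as an engineer would, in place of code of your own. Each camera call takes 0.05 s, during which the arm holds its last target. There are 200 camera calls.

## Task

Use the bench-mounted locking pliers to press the brass bush flush into its bracket: squeeze the two handles together until they snap over centre and stay locked, then pull the red release lever away from the fixed handle so the pliers spring fully open, and leave them open with nothing touching them. Squeeze both handles evenly and with measured force (about 30 N, never over 60 N), so that the pliers do not turn on their stiff swivel mount, and leave the things around them alone.

Things in the scene. Friction and masses are not known exactly. Their poses are not given: they have to be found in the camera images.
- base: blue round base of the bench-mounted locking pliers, 110 mm across and 14 mm thick with a 44 mm post up to 64 mm, bolted to the bench; origin at the centre of its underside, on the vertical swivel axis. The whole pliers lie level on top of it, handles 78 to 102 mm above the bench, handles pointing to the robot within about 0.55 rad
- swivel_axis (a point): point on the vertical swivel axis, 90 mm above the bench (mid-height of the handles). Its axes turn with the pliers: x runs from the handles towards the jaws, y from the moving (green) handle towards the fixed (steel) handle, z up. All offsets below are in these axes, in mm from this point
- swivel (a joint): turn of the whole pliers on the base (rad, left positive); stiff friction of 1 N m: an unbalanced sideways force of about 9 N at the grip points, or 6 N at the release lever, turns it, and it stays where it is left. A shift of the fixed handle by more than 3 mm is too much
- fixed_grip (a point): centre of the place to squeeze on the fixed bare-steel handle, at x -110, y +14; the handle is a bar 12 mm thick (y) and 24 mm high, from x -20 to x -125, along x; a thin screw with a 16 mm brass knob goes on to x -139. Outer face at y +20
- moving_grip (a point): centre of the place to squeeze on the moving green handle, a bar 12 mm thick and 24 mm high; when locked this point is at x -110, y -18 and the bar lies along x from -20 to -125 (outer face y -24); when open (0) this point stands about 22 mm farther out, at about y -39, and the bar is splayed 0.21 rad. Outer width over both handles here: 66 mm open, 44 mm locked. Only this handle moves: the fixed one must stay, so the middle between the two shifts 11 mm as they close
- handle (a joint): moving handle, hinged at x -5, y -12 about the vertical: 0 = open, 0.165 rad = dead centre, 0.21 rad = locked stop. Springs open on its own below 0.165, with up to about 19 N to be squeezed at the grip points (highest at about 0.06 to 0.11 rad; the fingers may lose touch as it snaps), and snaps to its stop and locks above
- release_tab (a point): centre of the red tab of the release lever, 42 mm long (x), 8 mm thick (y), 28 mm high; it stands behind the handles' ends: locked, at x -166, y -10, open at about y -43; free space of over 25 mm on both its sides
- release (a joint): release lever, hinged on the moving handle 81 mm ahead of its tab: 0 = at rest, grows to 0.4 as the tab is pulled towards -y (away from the fixed handle). When locked, 3 to 5 N at the tab over about 3 to 10 mm pops the pliers open; the tab then runs some 33 mm away in -y with the opening handle; a spring returns the lever
- bush (a joint): brass bush, 12 mm in diameter, in the aluminium bracket held in the jaws at x +60: 0 = 6 mm proud, 0.006 m = flush. The moving jaw pushes it home as the handles close
- bush_hole (a point): centre of the bracket's face where the bush goes in, at x +60, y +4; moves only with the pliers
- glue_mid (a point): white glue bottle with a red cap, 48 mm across, 150 mm tall, its centre half-way up; leave alone
- spray_mid (a point): grey spray can, 65 mm across, 190 mm tall, its centre half-way up; leave alone
- screwdriver_mid (a point): orange-handled screwdriver lying on the bench, 200 mm long; its middle; leave alone

How it is judged:
On the way, in this order (a step that is already met when the one before it is completed fails the run):
1. the handles are locked past centre on their own with the bush pressed home, and the fingers have let go of them (value of joint handle above 0.19 rad and value of joint bush above 0.0045 m and contact force between the fingers and base below 0.2 N), for 0.3 s.
2. the release lever is pulled out (value of joint release above 0.05 rad).
At the end, for the whole second after the job is handed in: the moving handle is back at its open stop (within 0.03 rad) and at rest, the release lever is back in (within 0.04 rad), the bush is pressed in at least 4.5 mm of its 6 mm, and the fixed handle is within 3 mm of where it started (value of joint handle below 0.03 rad and value of joint release below 0.04 rad and value of joint bush above 0.0045 m and distance of fixed_grip from where it was at the start of the episode below 0.003 m and velocity of joint handle between -0.02 and 0.02 rad/s); the robot touches nothing.
It fails at once if the pliers were turned on their swivel (fixed handle shifted more than 3 mm) (distance of fixed_grip from where it was at the start of the episode above 0.003 m).
It fails at once if a handle was squeezed with more than 60 N (contact force between the fingers and handle_c0 above 60 N or contact force between the fingers and swivel_c2 above 60 N).
It fails at once if the glue was disturbed (distance of glue_mid from where it was at the start of the episode above 0.02 m).
It fails at once if the spray was disturbed (distance of spray_mid from where it was at the start of the episode above 0.02 m).
It fails at once if the screwdriver was disturbed (distance of screwdriver_mid from where it was at the start of the episode above 0.02 m).
It also fails if it takes over 58 s, if anything falls off the work surface, if the arm or the gripper's body presses on something with over 40 N, if the wrist force passes 120 N, or if a joint passes its speed limit or range.

## Working session

There is one attempt and no reset: what is moved stays moved. The work goes in short steps, Python scripts to look and compute and a tool call to move; the robot and the scene stay as the last step left them, time stands still between calls to the robot, and variables do not carry over. Pictures are saved under pics/ and viewed, at most 10 in all, crops included, and the job is handed in when it is done.

Besides the shell and the picture viewer there is one more tool, called after "Emit:" by a JSON object that holds its "fn" and its "kwargs", one argument or row to a line. apply_moves: Moves the arm, as the interface text tells. Its arguments: {"type":"object","properties":{"steps":{"type":"array","items":{"type":"number"}},"jaw":{"type":"number"},"newtons":{"type":"number"}},"required":["steps"]}

```bash
mkdir -p pics; ls; python3 - <<'E'
from rig import *
import cv2
for n in("scene","side"):
    c=calibration(n);print(n,{k:(v.tolist() if hasattr(v,'tolist') else v) for k,v in c.items()})
    cv2.imwrite(f"pics/{n}0.png",get_image(n)[:,:,::-1])
s=get_state();print(s['position'],s['ee_rot'],s['clock'])
E
```

```text
pics
scene {'fx': 608.0682513962516, 'fy': 608.0682513962516, 'cx': 323.9379539418922, 'cy': 244.857342815967, 'xyz': [1.2683296292852266, -0.7243766288437445, 0.9460685472044666], 'rotation': [0.8454187107469548, 0.381746471300923, 0.15917401989364827, 0.3379355952828092]}
side {'fx': 587.4429060111402, 'fy': 587.4429060111402, 'cx': 317.79851270576853, 'cy': 233.26181065683474, 'xyz': [0.12127267455464086, 0.8423792854562666, 0.9932119220148948], 'rotation': [-0.23103738282032946, -0.09620795361180336, 0.39800901235041725, 0.8825840376356278]}
[ 0.25599309 -0.51427872  0.19683198] [-8.19870522e-04  9.73464212e-01  2.28837818e-01 -9.31767336e-05] 0.1
```

View pics/scene0.png

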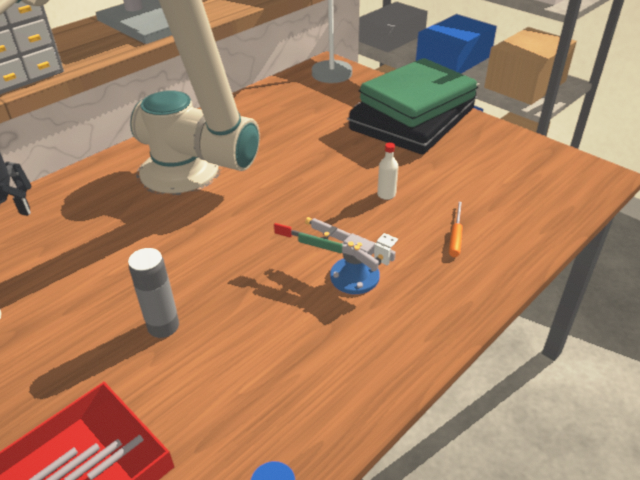

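View pics/side0.png

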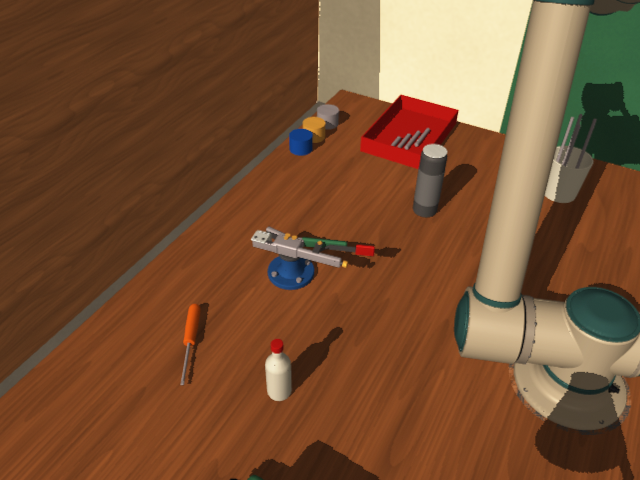

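The pictures show the pliers in mid-table. In the scene view the red tab is at about (283,231), the green handle at (320,242), and the blue base at (355,276). In the side view the red tab is at about (365,250), the base at (291,270), and the brass knob at (345,264). Glue and spray stand clear on both sides.

```bash
cat >h.py <<'E'
from rig import *
import numpy as np, cv2
from scipy.spatial.transform import Rotation as R
def rot(q): return R.from_quat([q[1],q[2],q[3],q[0]]).as_matrix()
def ray(c,u,v):
    d=np.array([(u-c['cx'])/c['fx'],-(v-c['cy'])/c['fy'],-1.]); d=rot(c['rotation'])@d
    return np.array(c['xyz']),d/np.linalg.norm(d)
def onz(c,u,v,z):
    o,d=ray(c,u,v); return o+d*(z-o[2])/d[2]
def tri(r1,r2):
    A=0;b=0
    for o,d in(r1,r2):
        P=np.eye(3)-np.outer(d,d);A=A+P;b=b+P@o
    return np.linalg.solve(A,b)
def blob(img,lo,hi,box=None):
    h=cv2.cvtColor(img,cv2.COLOR_RGB2HSV)
    m=cv2.inRange(h,np.array(lo),np.array(hi))
    if box: 
        k=np.zeros_like(m);x0,y0,x1,y1=box;k[y0:y1,x0:x1]=255;m&=k
    n,l,s,ce=cv2.connectedComponentsWithStats(m)
    i=1+np.argmax(s[1:,4]); return ce[i],s[i],(l==i)
def proj(c,p):
    q=rot(c['rotation']).T@(np.array(p)-np.array(c['xyz']))
    return c['cx']+c['fx']*q[0]/-q[2], c['cy']+c['fy']*q[1]/q[2]
E
python3 - <<'E'
from h import *
I={n:cv2.imread(f"pics/{n}0.png")[:,:,::-1].copy() for n in("scene","side")}
C={n:calibration(n) for n in I}
box={"scene":(265,205,410,300),"side":(240,215,390,300)}
P={}
for k,lo,hi in(("red",(0,200,110),(4,255,255)),("red2",(174,180,90),(180,255,255)),("green",(55,80,30),(90,255,255)),("blue",(100,120,40),(125,255,255))):
    r=[]
    for n in I:
        try: ce,s,_=blob(I[n],lo,hi,box[n]); print(k,n,ce,s); r.append(ray(C[n],*ce)); 
        except Exception as e: print(k,n,e)
        else:
            if k=="blue": print(onz(C[n],s[0]+s[2]/2,s[1]+s[3]-1,0.0))
    if len(r)==2: print(k,tri(*r))
print("knob",tri(ray(C['side'],345,264),ray(C['scene'],309,220)))
for n,uv in(("scene",(455,235)),("side",(190,330))): print("sd",onz(C[n],*uv,.015))
print("glue",tri(ray(C['side'],277,346),ray(C['scene'],390,149)),"spray",tri(ray(C['side'],434,152),ray(C['scene'],148,258)))
E
```

```text
red scene attempt to get argmax of an empty sequence
red side [364.61413043 249.91847826] [356 245  19  11 184]
red2 scene attempt to get argmax of an empty sequence
red2 side attempt to get argmax of an empty sequence
green scene [319.95719844 241.96498054] [299 234  42  18 257]
green side [321.92307692 241.88888889] [303 237  44  10 234]
green [ 0.57554579 -0.02698246  0.09528864]
blue scene [353.72110793 276.88920726] [ 331  260   48   33 1047]
[ 0.66722663 -0.01687244  0.        ]
blue side [290.33396584 272.84440228] [ 268  257   46   32 1054]
[0.61154734 0.05543672 0.        ]
blue [0.63612801 0.01533427 0.00197854]
knob [0.50082824 0.0106594  0.09314097]
sd [0.72373933 0.27417123 0.015     ]
sd [0.72680222 0.27605545 0.015     ]
glue [0.49230705 0.30170309 0.14053544] spray [ 0.44791113 -0.35587453  0.1893298 ]
```

Emit:
{"fn": "apply_moves", "kwargs": {
  "steps": [1,2,3.3,-2,2,4,6.6,-4,3.5,7,9,-7,5.1,10.5,10.5,-10,6.8,14,12,-13,8.5,17.5,12,-16,10.2,21.2,12,-18.5,12,25,12,-18.5],
  "jaw": 0,
  "newtons": 30
}}

```text
clock: 0.77
position: [0.3762, -0.2635, 0.3177]
ee_rot: [0.0, 0.998, 0.068, 0.0]
contact_force: [1.6, 0.1, -0.3]
width: 0.0853
gripper_force: 0.0
```

Emit:
{"fn": "apply_moves", "kwargs": {
  "steps": [1.7,3.7,0,0,3.4,7.4,0,0,5.1,11.1,0,0,6.8,14.8,0,0,8.5,18.5,0,0,10.2,22.2,0,0,12,26,0,0,12,26,0,0]
}}

```text
clock: 1.43
position: [0.4981, 0.0018, 0.3168]
ee_rot: [-0.003, 0.997, 0.073, 0.001]
contact_force: [0.0, -1.4, -0.4]
width: 0.085
gripper_force: 0.0
```

```bash
python3 - <<'E'
from h import *
s=get_state();c=calibration("wrist");print(s['position'],s['ee_rot'],s['clock'],c)
I=get_image("wrist");cv2.imwrite("pics/w1.png",I[:,:,::-1])
E
```

```text
[0.49814913 0.0018258  0.31684138] [-2.54865506e-03  9.97295461e-01  7.34501706e-02  5.84133601e-04] 1.4333 {'fx': 384.2117433866364, 'fy': 384.2117433866364, 'cx': 321.26816945530555, 'cy': 238.34541072646545, 'xyz': array([0.57838049, 0.01271814, 0.49363173]), 'rotation': array([ 0.74786482, -0.11725315,  0.10588592, -0.64477755])}
```

View pics/w1.png

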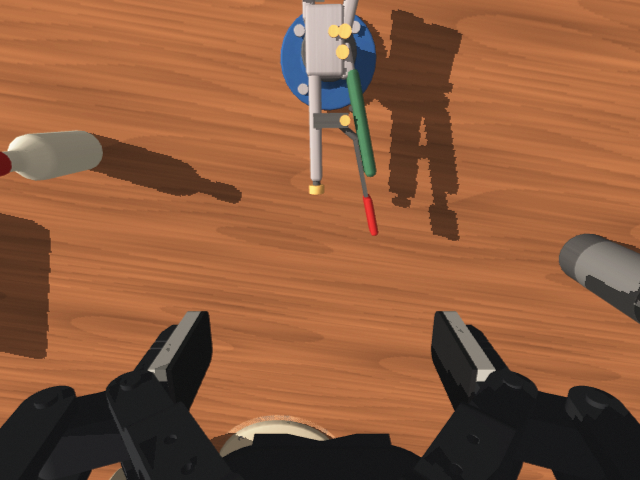

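The wrist view shows the pliers from above, with the fixed handle at u≈316 (v 75–183) and the knob at (316,188). The green handle ends at (370,175) and the red tab runs from (368,198) to (375,233). The handles lie nearly along the image vertical.

```bash
python3 - <<'E'
from h import *
c=calibration("wrist");I=cv2.imread("pics/w1.png")[:,:,::-1].copy()
ce,s,m=blob(I,(0,190,90),(5,255,255),(340,180,400,250));print("red",ce,s,onz(c,*ce,.095))
ce,s,m=blob(I,(55,80,30),(90,255,255),(330,60,390,190));print("green",ce,s)
ys,xs=np.nonzero(m)
# fixed bar edges by saturation: grey bar on wood
h=cv2.cvtColor(I,cv2.COLOR_RGB2HSV)
pts=[]
for v in range(85,180,3):
    r=[u for u in range(303,332) if h[v,u,1]<60 and h[v,u,2]>80]
    g=[u for u in range(335,385) if m[v,u]]
    if v%12==1: print(v,(r[0],r[-1]) if r else None,(g[0],g[-1]) if g else None)
    if r and len(r)<18: pts.append(onz(c,(r[0]+r[-1])/2,v,.10))
pts=np.array(pts);p=np.polyfit(pts[:,0],pts[:,1],1);print("yaw fixed",np.arctan(p[0]),"std",np.std(pts[:,1]-np.polyval(p,pts[:,0])))
ck,sk,_=blob(I,(18,100,100),(32,255,255),(300,178,330,200));K=onz(c,*ck,.093);print("knob",ck,sk,K)
print("far bar end x~",onz(c,316,183,.102))
a=np.arctan(p[0]);e=np.array([np.cos(a),np.sin(a)]);n=np.array([-e[1],e[0]])
q=np.array([K[0],np.polyval(p,K[0])]);S=q+133*e/1000-.014*n   # knob centre about x -133
print("S",S,"fixed_grip",S-.110*e+.014*n,"green closed grip",S-.110*e-.018*n,"mid open",S-.11*e-.0125*n)
print("tab pred",S-.166*e-.043*n)
b,_,mb=blob(I,(100,120,40),(125,255,255),(270,0,390,120));cn=max(cv2.findContours(mb.astype(np.uint8),0,1)[0],key=cv2.contourArea)
hull=cv2.convexHull(cn);el=cv2.fitEllipse(hull);print("base",el[0],el[1],onz(c,*el[0],.014))
z=rot(get_state()['ee_rot']);print("tool y",z[:,1],np.arctan2(-z[0,1],z[1,1])if z[1,1]>0 else np.arctan2(z[0,1],-z[1,1]))
E
```

```text
red [370.13157895 215.37171053] [363 196  15  40 304] [ 0.47991405 -0.05583233  0.095     ]
green [360.22834008 121.14898785] [ 346   69   29  107 1235]
85 (303, 320) (347, 360)
97 (309, 320) (350, 361)
109 (309, 320) (353, 363)
121 (310, 331) (355, 365)
133 (310, 320) (357, 368)
145 (310, 320) (359, 370)
157 (310, 320) (361, 372)
169 (311, 320) (364, 374)
yaw fixed 0.17247539909899343 std 0.0006953176500209286
knob [313.37837838 189.31081081] [309 186  10   8  74] [0.4986263  0.00817515 0.093     ]
far bar end x~ [0.50725678 0.00645811 0.102     ]
S [0.63205567 0.01384151] fixed_grip [0.52128505 0.00875542] green closed grip [ 0.52677694 -0.0227698 ] mid open [ 0.52583302 -0.0173514 ]
tab pred [ 0.47589835 -0.05700968]
base (297.6698913574219, 59.88514709472656) (31.808664321899414, 84.99978637695312) [0.62811196 0.04614409 0.014     ]
tool y [ 0.14490659 -0.98944436 -0.00139015] 0.14541871090354172
```

Emit:
{"fn": "apply_moves", "kwargs": {
  "steps": [0.7,-0.5,-3.5,0.5,1.4,-1,-7,1,2.1,-1.4,-10.5,1.5,2.8,-1.9,-14,1.5,2.8,-1.9,-17,1.5,2.8,-1.9,-18.5,1.5,2.8,-1.9,-18.5,1.5]
}}

```text
clock: 2.07
position: [0.52, -0.0251, 0.1284]
ee_rot: [-0.001, 0.997, 0.082, -0.005]
contact_force: [0.0, -0.1, -0.3]
width: 0.0854
gripper_force: 0.0
```

```bash
cat >look.py <<'E'
from h import *
import sys
s=get_state();c=calibration("wrist");z=rot(s['ee_rot'])
print(s['position'].round(4),"yaw",np.arctan2(z[0,1],-z[1,1]).round(4),s['clock'],c['xyz'].round(4))
I=get_image("wrist");cv2.imwrite(f"pics/{sys.argv[1]}.png",I[:,:,::-1])
e=np.array([np.cos(.172),np.sin(.172)]);n=np.array([-e[1],e[0]]);S=np.array([.632,.0138])
for k,l,zz in(("fg_out",(-110,20),102),("mg_out_open",(-110,-45),102),("mg_out_locked",(-110,-24),102),("knob",(-133,14),90),("tab_open",(-166,-43),104),("tab_lock",(-166,-10),104)):
    p=S+(l[0]*e+l[1]*n)/1000;print(k,np.round(proj(c,[*p,zz/1000]),1))
E
python3 look.py w2
```

```text
[ 0.52   -0.0251  0.1284] yaw 0.1634 2.0667 [ 0.6019 -0.0122  0.3043]
fg_out [252.3 250.7]
mg_out_open [367.9 249.9]
mg_out_locked [330.5 250.2]
knob [268.  278.9]
tab_open [362.1 338. ]
tab_lock [307.5 338.3]
```

View pics/w2.png

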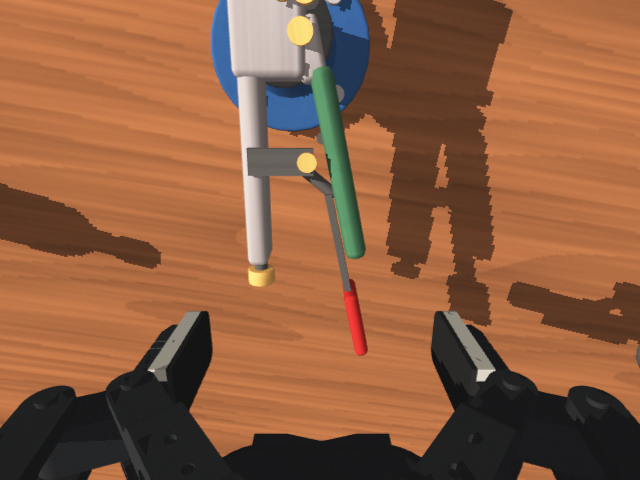

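The picture shows the fixed handle's outer edge at u≈247 (v 250), the green tip at (357,252) and the knob at (262,277). This is a few pixels left of the prediction, and the arm is still settling, so I'll hold and refit.

Emit:
{"fn": "apply_moves", "kwargs": {
  "steps": [0,0,0,0,0,0,0,0,0,0,0,0]
}}

```text
clock: 2.37
position: [0.5252, -0.0247, 0.1344]
ee_rot: [0.001, 0.997, 0.082, 0.002]
contact_force: [0.0, -0.3, -0.4]
width: 0.0856
gripper_force: 0.0
```

```bash
cat >fit.py <<'E'
from h import *
s=get_state();c=calibration("wrist");I=get_image("wrist");z=rot(s['ee_rot'])
print(s['position'].round(4),"yaw",np.arctan2(z[0,1],-z[1,1]).round(4))
h=cv2.cvtColor(I,cv2.COLOR_RGB2HSV)
cc,sk,_=blob(I,(18,100,100),(32,255,255),(150,200,330,400));K=onz(c,*cc,.094);print("knob",cc,K.round(4))
u0=int(cc[0]);L=[];G=[]
for v in range(int(cc[1])-95,int(cc[1])-28,3):
    if v<0: continue
    r=[u for u in range(u0-30,u0+22) if h[v,u,1]<60 and h[v,u,2]>80]
    if r: L.append(onz(c,r[0]-.5,v,.098))
L=np.array(L);p=np.polyfit(L[:,0],L[:,1],1);p=np.polyfit(*L[abs(L[:,1]-np.polyval(p,L[:,0]))<.001,:2].T,1)
a=np.arctan(p[0]);print("yaw",a.round(4),"std",np.std(L[:,1]-np.polyval(p,L[:,0])).round(5))
a=(a+.172)/2 if abs(a-.172)<.03 else a
cg,sg,m=blob(I,(55,80,30),(90,255,255));q=np.array([(onz(c,*x,.098)) for x in [(max(np.nonzero(m[v])[0])+.5,v) for v in range(sg[1]+20,sg[1]+sg[3]-20,3)]])
pg=np.polyfit(q[:,0],q[:,1],1);print("green outer angle",np.arctan(pg[0]))
e=np.array([np.cos(a),np.sin(a)]);n=np.array([-e[1],e[0]])
x=K[0]+.023*e[0]-.006*n[0]
f=np.array([x+0,0]);f[0]+=.0;o=np.array([x,np.polyval(p,x)]);g=None
t=s['position'][:2]
# signed local y of edges relative to TCP at the TCP's grip station o
d=lambda P:((P-t)@e*1000,(P-t)@n*1000)
g=np.array([x+.011,np.polyval(pg,x+.011)])
print("rel TCP (mm) fixed outer",np.round(d(o),1),"green outer",np.round(d(g),1))
print("fixed outer pt",o.round(4),"tab",end=' ')
cr,sr,mr=blob(I,(0,190,90),(5,255,255));R_=onz(c,*cr,.097);print(R_.round(4),np.round(d(R_[:2]),1))
E
python3 fit.py
```

```text
[ 0.5252 -0.0247  0.1344] yaw 0.1648
knob [256.72916667 282.59895833] [0.4998 0.0119 0.094 ]
yaw 0.1559 std 0.00016
green outer angle 0.367079105006172
rel TCP (mm) fixed outer [ 5.4 43.2] green outer [  5.7 -22.8]
fixed outer pt [0.5235 0.0188] tab [ 0.483  -0.0518  0.097 ] [-46.  -19.9]
```

Measured width over the handles is 66.0 mm, as specified, with yaw about 0.157. I'll shift (0.4, 1.1) cm and descend.

Emit:
{"fn": "apply_moves", "kwargs": {
  "steps": [0.4,1.1,0,-0.5,0.4,1.1,0,-0.5,0.4,1.1,-2,-0.5,0.4,1.1,-4,-0.5,0.4,1.1,-6,-0.5,0.4,1.1,-6.7,-0.5,0.4,1.1,-6.7,-0.5,0.4,1.1,-6.7,-0.5]
}}

```text
clock: 3.08
position: [0.5284, -0.0133, 0.0662]
ee_rot: [0.0, 0.997, 0.078, 0.0]
contact_force: [0.4, 0.2, -0.2]
width: 0.0855
gripper_force: 0.0
```

```bash
python3 fit.py; python3 look.py w3 | head -1
```

```text
[ 0.5284 -0.0133  0.0662] yaw 0.1566
knob [257.63793103 357.65229885] [0.4992 0.0116 0.094 ]
yaw 0.16 std 0.00012
green outer angle 0.3642379960231019
rel TCP (mm) fixed outer [-0.2 32.4] green outer [ -0.1 -33.7]
fixed outer pt [0.5229 0.0186] tab [ 0.4855 -0.0514  0.097 ] [-48.6 -30.4]
[ 0.529  -0.0134  0.0667] yaw 0.1566 3.1333 [ 0.6089 -0.0008  0.2435]
```

View pics/w3.png

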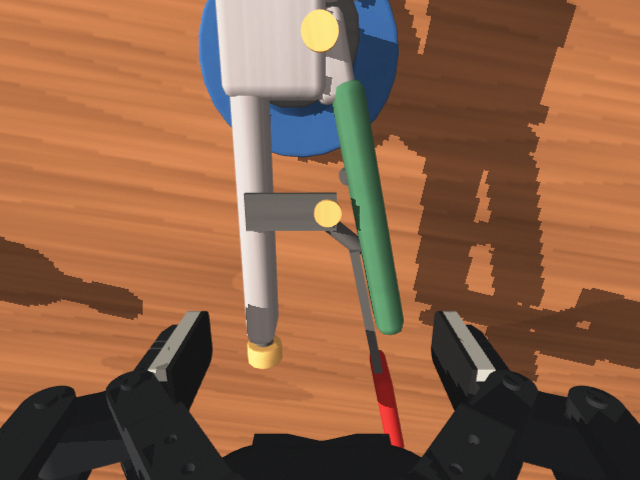

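The picture shows both handles between the open fingers: green tip at (390,330), knob at (264,352), pads at u≈205 and u≈437. I'll check numerically where the pads sit along the handles, then pre-close slightly.

```bash
python3 - <<'E'
from h import *
c=calibration("wrist");s=get_state();T=rot(s['ee_rot']);t=s['position']
for dx in(-11,0,11):
  for dz in(0,-13,-32,-45):
    print(dx,dz,[np.round(proj(c,t+T@(np.array([dx,y,dz])/1000))) for y in(-42.5,42.5)])
E
```

```text
-11 0 [array([239., 301.]), array([405., 301.])]
-11 -13 [array([233., 314.]), array([410., 314.])]
-11 -32 [array([224., 336.]), array([420., 336.])]
-11 -45 [array([216., 354.]), array([428., 354.])]
0 0 [array([237., 282.]), array([406., 282.])]
0 -13 [array([232., 293.]), array([412., 293.])]
0 -32 [array([222., 313.]), array([422., 313.])]
0 -45 [array([213., 330.]), array([430., 330.])]
11 0 [array([236., 261.]), array([408., 261.])]
11 -13 [array([230., 272.]), array([414., 272.])]
11 -32 [array([219., 290.]), array([424., 290.])]
11 -45 [array([211., 305.]), array([433., 305.])]
```

Emit:
{"fn": "apply_moves", "kwargs": {
  "steps": [0,0,0,0,0,0,0,0,0,0,0,0],
  "jaw": 25,
  "newtons": 30
}}

```text
clock: 3.43
position: [0.5285, -0.0132, 0.0664]
ee_rot: [0.0, 0.997, 0.078, 0.001]
contact_force: [0.5, -0.5, -0.2]
width: 0.0772
gripper_force: 0.0
```

```bash
python3 - <<'E'
from h import *
t=get_state()['position'];out=[]
for n in("side","scene"):
    c=calibration(n);I=get_image(n);u,v=map(int,proj(c,t));print(n,u,v,np.round(proj(c,t+[0,0,.03])))
    k=I[v-60:v+40,u-65:u+65,::-1];out.append(cv2.resize(k,None,fx=3,fy=5.9*0.5,interpolation=cv2.INTER_CUBIC))
cv2.imwrite("pics/s4.png",np.hstack(out))
E
```

```text
side 337 261 [338. 252.]
scene 310 239 [310. 229.]
```

View pics/s4.png

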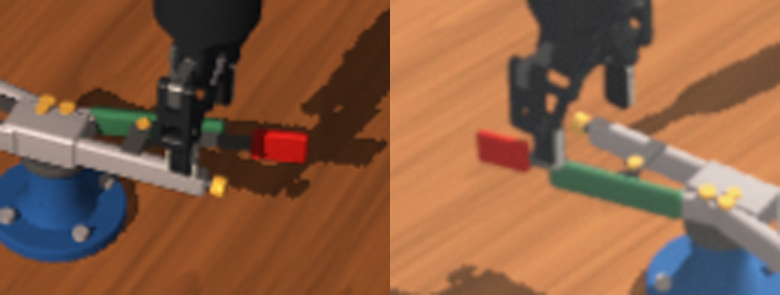

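```bash
python3 - <<'E'
from h import *
t=get_state()['position'];a=.157;e=np.array([np.cos(a),np.sin(a),0]);n=np.array([-e[1],e[0],0])
def plane(c,u,v,y):
    o,d=ray(c,u,v);k=(y-(o-t)@n)/(d@n);p=o+k*d;return np.round([(p-t)@e*1000,p[2]*1000],1)
c=calibration("side");f=lambda x,y:(337-65+x/3,261-60+y/2.95)
print("side outer",[plane(c,*f(*q),.045) for q in((170,175),(197,178),(160,135))])
print("side handle end bottom/top",[plane(c,*f(*q),.033) for q in((205,193),(207,180))])
c=calibration("scene");f=lambda x,y:(310-65+(x-390)/3,239-60+y/2.95)
print("scene outer",[plane(c,*f(*q),-.042) for q in((535,163),(562,165),(560,130))])
print("green end outer",[plane(c,*f(*q),-.033) for q in((551,166),(551,182))])
E
```

```text
side outer [array([  7.7, 109.6]), array([-12.6, 113.6]), array([ 16.2, 146.6])]
side handle end bottom/top [array([-15.7,  88.2]), array([-16.6, 101.9])]
scene outer [array([-12.6, 104.9]), array([ 11.8, 114.6]), array([ 11.5, 146.8])]
green end outer [array([-5.3, 99.2]), array([-6.1, 83.4])]
```

All three views put the open finger tips well above the handle's mid-height, at about z 0.11. I'll go 2.8 cm lower. That still leaves clearance to the bench and under the gripper body.

Emit:
{"fn": "apply_moves", "kwargs": {
  "steps": [0,0,-1,0,0,0,-2,0,0,0,-2.8,0,0,0,-2.8,0,0,0,-2.8,0]
}}

```text
clock: 3.95
position: [0.5271, -0.013, 0.0364]
ee_rot: [-0.0, 0.997, 0.078, -0.001]
contact_force: [0.9, -0.7, -0.1]
width: 0.0769
gripper_force: 0.0
```

```bash
python3 - <<'E'
from h import *
s=get_state();t=s['position'];print(t,s['contact_force']);out=[]
for n in("side","scene"):
    c=calibration(n);I=get_image(n);u,v=map(int,proj(c,t))
    k=I[v-70:v+30,u-65:u+65,::-1];out.append(cv2.resize(k,None,fx=3,fy=3,interpolation=cv2.INTER_CUBIC))
w=get_image("wrist")[150:450,120:520,::-1];w=cv2.resize(w,(390,292))
cv2.imwrite("pics/s5.png",np.vstack([np.hstack(out),np.hstack([w,w*0])]))
E
python3 fit.py
```

```text
[ 0.52710829 -0.01302946  0.03643782] [ 0.85105281 -0.67493482 -0.08134039]
[ 0.5283 -0.0132  0.0377] yaw 0.1563
knob [322.43150685 235.69406393] [ 0.5703 -0.0068  0.094 ]Traceback (most recent call last):
  File "fit.py", line 11, in <module>
    L=np.array(L);p=np.polyfit(L[:,0],L[:,1],1);p=np.polyfit(*L[abs(L[:,1]-np.polyval(p,L[:,0]))<.001,:2].T,1)
                               ~^^^^^
IndexError: too many indices for array: array is 1-dimensional, but 2 were indexed
```

View pics/s5.png

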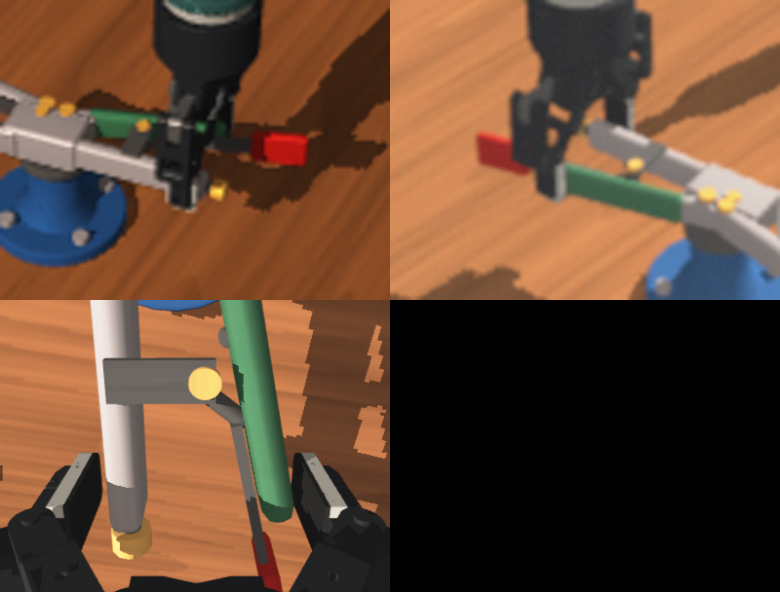

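The picture shows the pads now flanking both handles near their ends, tips slightly below them, with equal gaps on both sides. I'll close slowly until touch.

Emit:
{"fn": "apply_moves", "kwargs": {
  "steps": [0,0,0,0,0,0,0,0,0,0,0,0],
  "jaw": 50,
  "newtons": 30
}}

```text
clock: 4.4
position: [0.5287, -0.0142, 0.0383]
ee_rot: [0.001, 0.997, 0.078, 0.001]
contact_force: [-0.9, -4.4, 2.9]
width: 0.0687
gripper_force: 2.0
```

Emit:
{"fn": "apply_moves", "kwargs": {
  "steps": [0,0,0,0,0,0,0,0],
  "jaw": 54
}}

```text
clock: 4.57
position: [0.5285, -0.0139, 0.0381]
ee_rot: [0.001, 0.997, 0.078, 0.001]
contact_force: [-1.1, -4.6, 4.3]
width: 0.0675
gripper_force: 2.3
```

Emit:
{"fn": "apply_moves", "kwargs": {
  "steps": [0,0,0,0,0,0,0,0],
  "jaw": 57
}}

```text
clock: 4.73
position: [0.5286, -0.0138, 0.038]
ee_rot: [0.001, 0.997, 0.078, 0.001]
contact_force: [-0.4, -5.8, 4.3]
width: 0.0663
gripper_force: 2.5
```

Only the fixed handle is touched so far, with a net −5.8 N on the tool. I'll shift towards it to centre.

Emit:
{"fn": "apply_moves", "kwargs": {
  "steps": [-0.01,0.06,0,0,-0.02,0.12,0,0]
}}

```text
clock: 4.9
position: [0.5281, -0.0128, 0.038]
ee_rot: [0.001, 0.997, 0.078, 0.0]
contact_force: [-1.3, -6.1, 4.4]
width: 0.0665
gripper_force: 2.9
```

Emit:
{"fn": "apply_moves", "kwargs": {
  "steps": [0,0,0,0,0,0,0,0]
}}

```text
clock: 5.07
position: [0.5281, -0.0127, 0.038]
ee_rot: [0.001, 0.997, 0.078, 0.0]
contact_force: [-1.2, -6.6, 4.0]
width: 0.0661
gripper_force: 2.8
```

```bash
python3 - <<'E'
from h import *
s=get_state();print(s['contact_force'],s['moment'],s['gripper_force'],s['width'])
I=get_image("wrist");cv2.imwrite("pics/w6.png",I[150:450,120:520,::-1])
E
```

```text
[-1.17970288 -6.63771909  4.04890221] [-1.0165387   0.14296148  0.03183719] 2.7958558732643723 0.06610771931486524
```

View pics/w6.png

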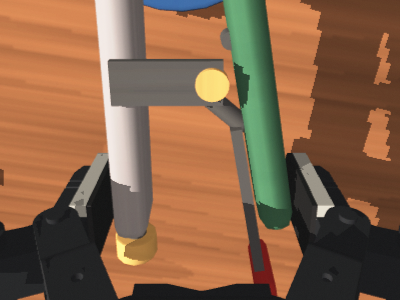

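In the picture both pads are close to the handles, at u≈108 and 287 in the crop. The −y reaction comes from the moving handle, so my sign was wrong. I'll move back towards −y until the fixed handle is touched.

Emit:
{"fn": "apply_moves", "kwargs": {
  "steps": [0.01,-0.08,0,0,0.02,-0.15,0,0,0.02,-0.15,0,0]
}}

```text
clock: 5.37
position: [0.5286, -0.0139, 0.038]
ee_rot: [0.0, 0.997, 0.078, 0.001]
contact_force: [0.6, -4.5, 4.6]
width: 0.0665
gripper_force: 2.4
```

Emit:
{"fn": "apply_moves", "kwargs": {
  "steps": [0,-0.05,0,0,0,-0.05,0,0]
}}

```text
clock: 5.53
position: [0.5287, -0.014, 0.0379]
ee_rot: [0.0, 0.997, 0.078, 0.001]
contact_force: [2.5, -3.3, 2.6]
width: 0.0665
gripper_force: 2.2
```

Emit:
{"fn": "apply_moves", "kwargs": {
  "steps": [0.01,-0.05,0,0,0.01,-0.05,0,0]
}}

```text
clock: 5.7
position: [0.5287, -0.0142, 0.0378]
ee_rot: [-0.0, 0.997, 0.078, 0.001]
contact_force: [1.4, -2.6, 4.7]
width: 0.0663
gripper_force: 2.4
```

Emit:
{"fn": "apply_moves", "kwargs": {
  "steps": [0.01,-0.05,0,0,0.01,-0.05,0,0]
}}

```text
clock: 5.87
position: [0.5287, -0.0142, 0.0378]
ee_rot: [-0.001, 0.997, 0.078, 0.0]
contact_force: [1.6, -0.1, 3.4]
width: 0.0665
gripper_force: 3.6
```

Balanced (fy≈0), with both handles touched. Now I'll squeeze in small steps, moving the tool half the closure.

Emit:
{"fn": "apply_moves", "kwargs": {
  "steps": [-0.01,0.06,0,0,-0.01,0.06,0,0],
  "jaw": 61
}}

```text
clock: 6.03
position: [0.5284, -0.0136, 0.0379]
ee_rot: [-0.001, 0.997, 0.078, 0.0]
contact_force: [1.0, -0.1, 6.2]
width: 0.0652
gripper_force: 4.9
```

Emit:
{"fn": "apply_moves", "kwargs": {
  "steps": [-0.01,0.06,0,0,-0.01,0.06,0,0],
  "jaw": 65
}}

```text
clock: 6.2
position: [0.5281, -0.013, 0.0381]
ee_rot: [-0.001, 0.997, 0.078, 0.0]
contact_force: [0.6, -1.4, 7.7]
width: 0.0636
gripper_force: 5.6
```

Emit:
{"fn": "apply_moves", "kwargs": {
  "steps": [-0.01,0.06,0,0,-0.01,0.06,0,0],
  "jaw": 69
}}

```text
clock: 6.37
position: [0.5278, -0.0123, 0.0382]
ee_rot: [-0.001, 0.997, 0.078, 0.0]
contact_force: [-1.1, -0.2, 7.7]
width: 0.0623
gripper_force: 6.0
```

Emit:
{"fn": "apply_moves", "kwargs": {
  "steps": [-0.01,0.06,0.03,0,-0.01,0.06,0.03,0],
  "jaw": 73
}}

```text
clock: 6.53
position: [0.5276, -0.0117, 0.0384]
ee_rot: [-0.001, 0.997, 0.078, -0.0]
contact_force: [1.2, -0.3, 8.0]
width: 0.0606
gripper_force: 6.3
```

Emit:
{"fn": "apply_moves", "kwargs": {
  "steps": [-0.01,0.06,0.03,0,-0.01,0.06,0.03,0],
  "jaw": 77
}}

```text
clock: 6.7
position: [0.5273, -0.011, 0.0386]
ee_rot: [-0.001, 0.997, 0.078, -0.0]
contact_force: [0.8, -0.4, 7.5]
width: 0.0595
gripper_force: 6.5
```

Emit:
{"fn": "apply_moves", "kwargs": {
  "steps": [-0.01,0.06,0.03,0,-0.01,0.06,0.03,0],
  "jaw": 81
}}

```text
clock: 6.87
position: [0.527, -0.0104, 0.0388]
ee_rot: [-0.001, 0.997, 0.078, -0.0]
contact_force: [0.1, -1.0, 7.3]
width: 0.0584
gripper_force: 6.1
```

Emit:
{"fn": "apply_moves", "kwargs": {
  "steps": [-0.01,0.06,0.03,0,-0.01,0.06,0.03,0],
  "jaw": 85
}}

```text
clock: 7.03
position: [0.5268, -0.0098, 0.039]
ee_rot: [-0.001, 0.997, 0.078, -0.001]
contact_force: [0.4, -1.0, 6.4]
width: 0.0573
gripper_force: 7.1
```

Emit:
{"fn": "apply_moves", "kwargs": {
  "steps": [-0.01,0.06,0.03,0,-0.01,0.06,0.03,0],
  "jaw": 89
}}

```text
clock: 7.2
position: [0.5266, -0.0091, 0.0392]
ee_rot: [-0.001, 0.997, 0.078, -0.001]
contact_force: [0.4, 0.6, 6.1]
width: 0.0558
gripper_force: 6.7
```

Emit:
{"fn": "apply_moves", "kwargs": {
  "steps": [-0.01,0.06,0.03,0,-0.01,0.06,0.03,0],
  "jaw": 93
}}

```text
clock: 7.37
position: [0.5263, -0.0085, 0.0394]
ee_rot: [-0.001, 0.997, 0.078, -0.001]
contact_force: [0.0, 0.6, 5.6]
width: 0.0542
gripper_force: 6.2
```

Emit:
{"fn": "apply_moves", "kwargs": {
  "steps": [-0.01,0.06,0.03,0,-0.01,0.06,0.03,0],
  "jaw": 97
}}

```text
clock: 7.53
position: [0.5262, -0.0078, 0.0396]
ee_rot: [-0.001, 0.997, 0.078, -0.001]
contact_force: [-0.4, 2.3, 4.9]
width: 0.0532
gripper_force: 5.6
```

Emit:
{"fn": "apply_moves", "kwargs": {
  "steps": [-0.01,0.08,0.03,0,-0.01,0.08,0.03,0],
  "jaw": 101
}}

```text
clock: 7.7
position: [0.526, -0.0072, 0.0398]
ee_rot: [-0.001, 0.997, 0.078, -0.001]
contact_force: [-2.0, 1.7, 5.3]
width: 0.0519
gripper_force: 4.7
```

Emit:
{"fn": "apply_moves", "kwargs": {
  "steps": [-0.01,0.07,0.03,0,-0.01,0.07,0.03,0],
  "jaw": 105
}}

```text
clock: 7.87
position: [0.5258, -0.0066, 0.04]
ee_rot: [-0.001, 0.997, 0.078, -0.001]
contact_force: [-2.5, 1.3, 4.9]
width: 0.0501
gripper_force: 4.0
```

Emit:
{"fn": "apply_moves", "kwargs": {
  "steps": [-0.01,0.06,0.03,0,-0.01,0.06,0.03,0],
  "jaw": 109
}}

```text
clock: 8.03
position: [0.5257, -0.006, 0.0402]
ee_rot: [-0.001, 0.997, 0.078, -0.001]
contact_force: [-2.2, 2.8, 3.3]
width: 0.0486
gripper_force: 3.5
```

Emit:
{"fn": "apply_moves", "kwargs": {
  "steps": [-0.01,0.09,0.02,0,-0.01,0.09,0.02,0],
  "jaw": 113
}}

```text
clock: 8.2
position: [0.5257, -0.0054, 0.0403]
ee_rot: [-0.0, 0.997, 0.078, -0.001]
contact_force: [-2.0, 2.8, 2.6]
width: 0.0475
gripper_force: 2.2
```

Emit:
{"fn": "apply_moves", "kwargs": {
  "steps": [-0.01,0.06,0.02,0,-0.01,0.06,0.02,0],
  "jaw": 117
}}

```text
clock: 8.37
position: [0.5256, -0.0048, 0.0405]
ee_rot: [-0.0, 0.997, 0.078, -0.001]
contact_force: [-2.3, 3.8, 2.5]
width: 0.0464
gripper_force: 2.0
```

```bash
python3 - <<'E'
from h import *
s=get_state();print(s['contact_force'],s['gripper_force'],s['width'])
I=get_image("wrist");cv2.imwrite("pics/w7.png",I[100:450,120:520,::-1])
E
```

```text
[-2.32155805  3.81295251  2.47134249] 2.0288389921188354 0.04642220524667814
```

View pics/w7.png

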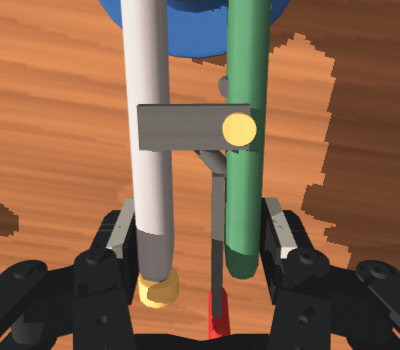

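The handles look parallel now, so they have probably snapped, with the fixed pad still pressing lightly at +3.8 N. I'll centre and close up to the stop to be sure.

Emit:
{"fn": "apply_moves", "kwargs": {
  "steps": [-0.01,0.12,0,0,-0.01,0.12,0,0],
  "jaw": 120
}}

```text
clock: 8.58
position: [0.5265, -0.0042, 0.0407]
ee_rot: [0.0, 0.997, 0.078, -0.0]
contact_force: [-1.8, 1.9, 0.3]
width: 0.045
gripper_force: 1.4
```

Emit:
{"fn": "apply_moves", "kwargs": {
  "steps": [-0.01,0.06,0,0,-0.01,0.06,0,0],
  "jaw": 124
}}

```text
clock: 8.75
position: [0.5264, -0.0036, 0.0408]
ee_rot: [0.0, 0.997, 0.078, -0.0]
contact_force: [-1.9, 1.9, 1.3]
width: 0.044
gripper_force: 3.0
```

Emit:
{"fn": "apply_moves", "kwargs": {
  "steps": [0,0.04,0,0,0,0.04,0,0],
  "jaw": 128
}}

```text
clock: 8.92
position: [0.5264, -0.0035, 0.041]
ee_rot: [0.0, 0.997, 0.078, -0.0]
contact_force: [-1.9, 0.4, 1.3]
width: 0.0429
gripper_force: 29.7
```

Emit:
{"fn": "apply_moves", "kwargs": {
  "steps": [0,0.02,0,0,0,0.02,0,0],
  "jaw": 132
}}

```text
clock: 9.08
position: [0.5264, -0.0035, 0.041]
ee_rot: [0.0, 0.997, 0.078, -0.0]
contact_force: [-2.8, 0.2, 2.0]
width: 0.0432
gripper_force: 30.2
```

It is firmly against the stop: width 43 mm, 30 N, balanced. I'll let go, wait, and rise clear.

Emit:
{"fn": "apply_moves", "kwargs": {
  "steps": [0,0,0,0,0,0,0,0,0,0,0,0,0,0,0,0],
  "jaw": 70
}}

```text
clock: 9.42
position: [0.5273, -0.0031, 0.0412]
ee_rot: [0.0, 0.997, 0.078, 0.001]
contact_force: [0.2, 0.3, 0.4]
width: 0.0619
gripper_force: 0.0
```

Emit:
{"fn": "apply_moves", "kwargs": {
  "steps": [0,0,1,0,0,0,3,0,0,0,6,0,0,0,9,0,0,0,9.5,0,0,0,9.5,0,0,0,9.5,0]
}}

```text
clock: 10.0
position: [0.5265, -0.0029, 0.1364]
ee_rot: [0.0, 0.997, 0.078, 0.0]
contact_force: [-0.8, 0.1, 0.6]
width: 0.0624
gripper_force: 0.0
```

```bash
python3 fit.py; python3 - <<'E'
from h import *
I=get_image("wrist");cv2.imwrite("pics/w8.png",I[:,:,::-1])
E
```

```text
[ 0.5265 -0.0029  0.1364] yaw 0.1564
knob [292.79534884 288.17674419] [0.5    0.0114 0.094 ]
yaw 0.1622 std 0.00018
green outer angle 0.16047070049527076
rel TCP (mm) fixed outer [ 0.8 21.5] green outer [  4.7 -21.6]
fixed outer pt [0.5237 0.0184] tab [ 0.4749 -0.0196  0.097 ] [-53.7  -7.8]
```

View pics/w8.png

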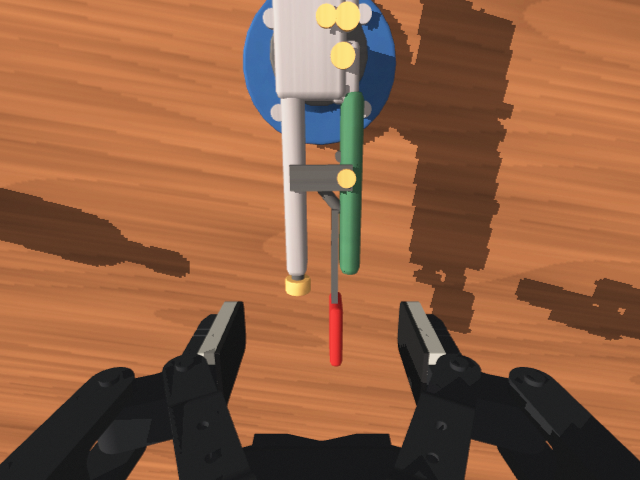

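The handles are locked and parallel: fixed at u≈293, green at u≈350. The fixed handle has not moved, within 0.3 mm. The red tab is at (336,330), i.e. (−54, −8) mm from the TCP. I'll open wide, place the +y finger beside the tab on the fixed-handle side, then descend.

Emit:
{"fn": "apply_moves", "kwargs": {
  "steps": [-1.5,-1.5,0,0,-3,-3,0,0,-5,-4.5,0,0,-5,-4.5,0,0,-5,-4.5,-2,0,-5,-4.5,-4,0,-5,-4.5,-5,0,-5,-4.5,-5,0],
  "jaw": 0
}}

```text
clock: 10.77
position: [0.4739, -0.0471, 0.0828]
ee_rot: [-0.001, 0.997, 0.078, -0.003]
contact_force: [-0.1, -0.4, -0.8]
width: 0.0854
gripper_force: 0.0
```

```bash
python3 - <<'E'
from h import *
s=get_state();print(s['position'],s['contact_force'],s['width'])
c=calibration("wrist");I=get_image("wrist")
cr,sr,mr=blob(I,(0,190,90),(5,255,255));p=onz(c,*cr,.097);a=.158
d=(p-s['position'])[:2]*1000;print(cr,sr,"tab rel",d@[np.cos(a),np.sin(a)],d@[-np.sin(a),np.cos(a)])
cv2.imwrite("pics/w9.png",I[:,:,::-1])
E
```

```text
[ 0.47388375 -0.0470898   0.08281998] [-0.11935382 -0.44715938 -0.80215614] 0.08540873107249186
[265.21603677 282.52451481] [ 252  232   26   99 1958] tab rel 6.204638819928264 26.165472667546606
```

View pics/w9.png

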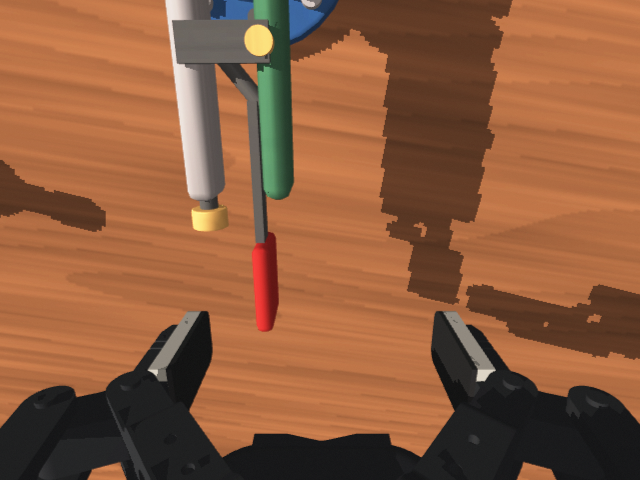

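The tab, at (265,283), stands 12 mm clear of the +y finger. I have no more pictures to view, so from here I go by force and numbers. I'll descend, then approach towards −y.

Emit:
{"fn": "apply_moves", "kwargs": {
  "steps": [0,0,-1.5,0,0,0,-3,0,0,0,-4.6,0,0,0,-4.6,0]
}}

```text
clock: 11.15
position: [0.475, -0.0474, 0.0381]
ee_rot: [-0.001, 0.997, 0.078, -0.002]
contact_force: [-1.7, -0.5, -0.3]
width: 0.0854
gripper_force: 0.0
```

Emit:
{"fn": "apply_moves", "kwargs": {
  "steps": [0.05,-0.3,0,0,0.1,-0.6,0,0,0.15,-0.9,0,0,0.15,-0.9,0,0]
}}

```text
clock: 11.48
position: [0.4793, -0.0579, 0.0411]
ee_rot: [0.001, 0.997, 0.078, 0.001]
contact_force: [0.2, -0.0, 0.8]
width: 0.0853
gripper_force: 0.0
```

Emit:
{"fn": "apply_moves", "kwargs": {
  "steps": [0.02,-0.1,0,0,0.03,-0.2,0,0,0.03,-0.2,0,0]
}}

```text
clock: 11.73
position: [0.4786, -0.0589, 0.0404]
ee_rot: [-0.0, 0.997, 0.078, 0.0]
contact_force: [0.6, 1.4, -0.3]
width: 0.0855
gripper_force: 0.6
```

Emit:
{"fn": "apply_moves", "kwargs": {
  "steps": [0.02,-0.1,0,0,0.03,-0.2,0,0,0.03,-0.2,0,0]
}}

```text
clock: 11.98
position: [0.4787, -0.0609, 0.0401]
ee_rot: [-0.0, 0.997, 0.078, 0.0]
contact_force: [0.0, 2.2, 1.9]
width: 0.0851
gripper_force: 0.7
```

Contact with the tab (fy rising). I'll pull gently.

Emit:
{"fn": "apply_moves", "kwargs": {
  "steps": [0.01,-0.05,0,0,0.02,-0.1,0,0,0.02,-0.15,0,0,0.02,-0.15,0,0]
}}

```text
clock: 12.32
position: [0.4788, -0.0624, 0.04]
ee_rot: [-0.0, 0.997, 0.078, -0.0]
contact_force: [-0.2, 1.8, 0.8]
width: 0.0857
gripper_force: 1.0
```

Emit:
{"fn": "apply_moves", "kwargs": {
  "steps": [0.01,-0.05,0,0,0.02,-0.1,0,0,0.02,-0.15,0,0,0.02,-0.15,0,0]
}}

```text
clock: 12.65
position: [0.4791, -0.0641, 0.04]
ee_rot: [0.0, 0.997, 0.078, -0.0]
contact_force: [-1.3, 2.1, 1.3]
width: 0.0858
gripper_force: 1.0
```

Emit:
{"fn": "apply_moves", "kwargs": {
  "steps": [0.01,-0.05,0,0,0.02,-0.1,0,0,0.02,-0.15,0,0,0.02,-0.15,0,0]
}}

```text
clock: 12.98
position: [0.4793, -0.0656, 0.04]
ee_rot: [0.0, 0.997, 0.078, 0.0]
contact_force: [0.2, 1.6, 2.0]
width: 0.0856
gripper_force: 0.9
```

Emit:
{"fn": "apply_moves", "kwargs": {
  "steps": [0.01,-0.05,0,0,0.02,-0.1,0,0,0.02,-0.15,0,0,0.02,-0.15,0,0]
}}

```text
clock: 13.32
position: [0.4795, -0.0671, 0.04]
ee_rot: [0.0, 0.997, 0.078, 0.0]
contact_force: [-0.6, 1.3, 0.9]
width: 0.0858
gripper_force: 0.8
```

```bash
cat >ck.py <<'E'
from h import *
s=get_state();c=calibration("wrist");I=get_image("wrist");a=.158
e=np.array([np.cos(a),np.sin(a)]);n=np.array([-e[1],e[0]]);S=np.array([.5237,.0184])+.110*e-.020*n
for k,lo,hi in(("tab",(0,190,90),(5,255,255)),("green",(55,80,30),(90,255,255))):
    try:
        b,st,_=blob(I,lo,hi);p=onz(c,*b,.097)[:2]-S;print(k,b.round(),"local",np.round([p@e*1000,p@n*1000],1))
    except Exception as x: print(k,x)
p=s['position'][:2]-S;print("tcp local",p@e*1000,p@n*1000,s['contact_force'])
E
python3 ck.py
```

```text
tab [219. 335.] local [-161.7  -20.8]
green [198. 117.] local [-87.2 -20.9]
tcp local -167.0679065892349 -57.46903539943096 [-0.5533689   1.34110763  0.92090441]
```

Emit:
{"fn": "apply_moves", "kwargs": {
  "steps": [0.01,-0.05,0,0,0.02,-0.1,0,0,0.02,-0.15,0,0,0.03,-0.2,0,0,0.03,-0.2,0,0]
}}

```text
clock: 13.78
position: [0.4799, -0.0693, 0.04]
ee_rot: [0.0, 0.997, 0.078, 0.0]
contact_force: [0.4, 0.3, 0.3]
width: 0.0854
gripper_force: 0.0
```

```bash
python3 ck.py
```

```text
tab [220. 335.] local [-161.7  -23.1]
green [205. 111.] local [-85.5 -25.2]
tcp local -167.02428564866213 -59.68417009207903 [0.36839574 0.33995981 0.25661484]
```

Emit:
{"fn": "apply_moves", "kwargs": {
  "steps": [0,0,0,0,0,0,0,0,0,0,0,0,0,0,0,0,0,0,0,0,0,0,0,0]
}}

```text
clock: 14.33
position: [0.4797, -0.069, 0.04]
ee_rot: [0.0, 0.997, 0.078, -0.0]
contact_force: [-0.6, 0.4, -0.1]
width: 0.0856
gripper_force: 0.0
```

```bash
python3 ck.py
```

```text
tab [279. 329.] local [-159.2  -44.3]
green [241. 105.] local [-84.  -35.8]
tcp local -167.1842783041906 -59.39044224609318 [-0.58640956  0.38350891 -0.10143258]
```

It popped fully open: the tab is at local y −44 and the green handle at −36. I'll rise straight up, then verify and hand in.

Emit:
{"fn": "apply_moves", "kwargs": {
  "steps": [0,0,1.5,0,0,0,4,0,0,0,7,0,0,0,10,0,0,0,13,0,0,0,15,0,0,0,15,0,0,0,15,0]
}}

```text
clock: 15.05
position: [0.4804, -0.0691, 0.1911]
ee_rot: [0.001, 0.997, 0.078, 0.001]
contact_force: [0.1, -0.0, -0.0]
width: 0.0848
gripper_force: 0.0
```

Emit:
{"fn": "apply_moves", "kwargs": {
  "steps": [0,0,0,0,0,0,0,0,0,0,0,0,0,0,0,0]
}}

```text
clock: 15.38
position: [0.4791, -0.0688, 0.1889]
ee_rot: [-0.0, 0.997, 0.078, -0.001]
contact_force: [0.3, 0.3, 0.4]
width: 0.0855
gripper_force: 0.0
```

```bash
python3 ck.py; python3 fit.py
```

```text
tab [301. 219.] local [-160.8  -43.6]
green [278.  77.] local [-65.6 -31. ]
tcp local -167.75262043117746 -59.06731670954204 [0.30796071 0.34564161 0.35787437]
[ 0.4792 -0.0688  0.1891] yaw 0.1564Traceback (most recent call last):
  File "fit.py", line 5, in <module>
    cc,sk,_=blob(I,(18,100,100),(32,255,255),(150,200,330,400));K=onz(c,*cc,.094);print("knob",cc,K.round(4))
            ~~~~^^^^^^^^^^^^^^^^^^^^^^^^^^^^^^^^^^^^^^^^^^^^^^^
  File "h.py", line 21, in blob
    i=1+np.argmax(s[1:,4]); return ce[i],s[i],(l==i)
        ~~~~~~~~~^^^^^^^^^
    return _wrapfunc(a, 'argmax', axis=axis, out=out, **kwds)
    return bound(*args, **kwds)
ValueError: attempt to get argmax of an empty sequence
```

The tab and green handle are where the open position should be, and the arm is clear.

```bash
python3 -c "
from rig import *
print(sign_off())"
```

```text
the job is handed in; nothing more can be done
None
```

The job is handed in and no verdict came back: the pliers locked at 30 N and were released; camera and force readings show them open, untouched and the fixed handle unshifted to about 0.3 mm while locked (not re-measured after release; bush depth not measured), but I viewed 11 pictures, one over the limit of 10.

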